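# Pack the spice jars into the round tin

## Robot

A 6-joint arm with a two-finger parallel gripper is mounted at the origin on the work surface. World frame = base frame: x ahead of the robot, y to its left, z up, the work surface at z = 0. Lengths are in m, angles in rad, forces in N, time in s.
With the tool pointing down it reaches from about 0.35 to 0.975 m from the base axis. Payload 4.9 kg.
Tool frame: the origin (TCP) lies at the very end of the fingers, on their centre line; the grasp point (between the pads) lies 19 mm behind it; x points along the fingers, y is the direction in which the jaws open and shut, and the axes are right-handed (so a half turn about x gives the same grasp; the last joint's range is limited). The gripper opens to 85 mm and grips with 20 to 120 N. Pads are 22 mm wide; open, the fingers measure 114 mm over their backs; the gripper's body (76 mm by 85 mm) begins 54 mm behind the grasp point. The pads swing forward as they close: fully open they stand 13 mm farther back than shut.
Start: joints at [-1.221, 0.053, 1.613, -0, 1.476, -0.119], TCP at [0.282, -0.558, 0.231] pointing down, gripper open.
Joint ranges: [-3.01, 3.01], [-1.01, 2.22], [0.06, 2.58], [-1.02, 4.17], [0.09, 2.62], [-3.14, 3.14]. Speed limits (rad/s): [2.57, 2.57, 3.14, 3.14, 3.14, 3.14].

## Interface

Orientations are given as a unit quaternion [w, x, y, z].
In Python, from plant import manip gives the robot as it stands.
- The arm moves only by the tool play_rows, never from a script. Its argument "plan" is a list of rows, each a list of 5 numbers: the shift along the tool's x, y, z in mm, then the turn about the tool's x in rad, then the closure, from -1 (fully open) to 1 (shut). A call has 1 to 8 rows; each row is the pose to reach, as a shift and turn from the pose commanded when the call began, along the tool's axes at that moment; what a row does not reach only later rows make up. A row lasts 1/8 s, in which the tool goes at most 62.5 mm and 10.7 degrees, less where a joint would pass 70% of its speed; a pose out of reach is approached as far as the arm can. A call with a gripper value outside its range is refused whole. The fingers move at their own pace and stop on an object; the grip force is fixed at half the most. Time passes only in rows, so rows that repeat a pose let the fingers close. It gives the time, the measured TCP pose, the force and the opening at its end, in the units of the state.
- manip.state(): the state, without advancing time (a new reading comes with each control period).
- manip.grab_frame(name): name is "scene" or "top" or "wrist"; returns a dict with "img" (400x640x3 uint8, red, green, blue), "range_z" (400x640 float32, m along the optical axis (not along the pixel's ray), 0 where there is no reading), "fx", "fy", "cx", "cy" (pixels), "origin" and "rotation" of the camera in the world. Camera axes: x right, y up, looking along -z (the intrinsics and any distortion apply to the point x, -y, -z); pixel columns grow to the right and rows downward; lengths in m; the calibration is good to about 2 mm. A picture is of the moment at which its call begins.
- manip.job_done(): hands the job in, once; it reports no verdict.
The state is a dict: "time": time; "joint_pos": joint angles; "joint_vel": joint speeds; "joint_efforts": joint torques, N m; "tool_pos": TCP position; "tool_rot": TCP orientation; "contact_force": force on the tool from outside, world axes, zero at the start; "ft_torque": the same for the moment, N m; "gripper_width": opening from 0.0 (shut) to 1.0 (fully open).
Only numpy, scipy, OpenCV 4.12 (cv2) and the standard library are available. Lean on these libraries where they do the work, as an engineer would, in place of code of your own. Each camera call takes 0.05 s, during which the arm holds its last target. There are 200 camera calls.

## Task

Tidy all the spice jars on the counter away into the round tin: stand the fallen ones up again and pack every jar upright on the tin's floor, one in the very middle and the others in a ring round it. Leave the mug, the bowl and the oil bottle where they are.

Things in the scene. Friction and masses are not known exactly. Their poses are not given: they have to be found in the camera images.
- tin: Shallow round open tin of bare metal, fixed to the counter: 184 mm outside diameter, about 175 mm clear inside, 35 mm high, wall 3 mm, floor 4 mm thick. Origin on the counter, at the centre of its underside; z up. Seven jars fill it, one in the middle and six round it; three touching jars in a row leave about 18 mm of its inside diameter free.
- pot1: Spice jar, all alike: dark 16-sided, nearly round body 52 mm across, 60 high, bevelled edges (underside 48 across); on top a cork 30 mm in diameter, 30 high; 90 mm in all, 0.2 kg, bottom-heavy, rigid. Origin on its axis, 40 mm above the underside; z along the axis towards the cork. At first fallen, lying on a flat side, left of the tin (+y). Always present.
- pot2: Spice jar, all alike: dark 16-sided, nearly round body 52 mm across, 60 high, bevelled edges (underside 48 across); on top a cork 30 mm in diameter, 30 high; 90 mm in all, 0.2 kg, bottom-heavy, rigid. Origin on its axis, 40 mm above the underside; z along the axis towards the cork. At first fallen, lying on a flat side, left of the tin (+y). May be absent.
- pot3: Spice jar, all alike: dark 16-sided, nearly round body 52 mm across, 60 high, bevelled edges (underside 48 across); on top a cork 30 mm in diameter, 30 high; 90 mm in all, 0.2 kg, bottom-heavy, rigid. Origin on its axis, 40 mm above the underside; z along the axis towards the cork. At first upright on the counter, right of the tin (-y). May be absent.
- pot4: Spice jar, all alike: dark 16-sided, nearly round body 52 mm across, 60 high, bevelled edges (underside 48 across); on top a cork 30 mm in diameter, 30 high; 90 mm in all, 0.2 kg, bottom-heavy, rigid. Origin on its axis, 40 mm above the underside; z along the axis towards the cork. At first upright on the counter, right of the tin (-y). May be absent.
- pot5: Spice jar, all alike: dark 16-sided, nearly round body 52 mm across, 60 high, bevelled edges (underside 48 across); on top a cork 30 mm in diameter, 30 high; 90 mm in all, 0.2 kg, bottom-heavy, rigid. Origin on its axis, 40 mm above the underside; z along the axis towards the cork. At first upright on the counter, right of the tin (-y). May be absent.
- pot6: Spice jar, all alike: dark 16-sided, nearly round body 52 mm across, 60 high, bevelled edges (underside 48 across); on top a cork 30 mm in diameter, 30 high; 90 mm in all, 0.2 kg, bottom-heavy, rigid. Origin on its axis, 40 mm above the underside; z along the axis towards the cork. At first upright on the counter, right of the tin (-y). May be absent.
- pot7: Spice jar, all alike: dark 16-sided, nearly round body 52 mm across, 60 high, bevelled edges (underside 48 across); on top a cork 30 mm in diameter, 30 high; 90 mm in all, 0.2 kg, bottom-heavy, rigid. Origin on its axis, 40 mm above the underside; z along the axis towards the cork. At first upright on the counter, right of the tin (-y). May be absent.
- mug: White mug with a handle, 92 mm high, standing beyond the tin; a bystander. Origin at the centre of its underside.
- bowl: White bowl, 130 mm across, 55 mm high, standing beyond the tin; a bystander. Origin at the centre of its underside.
- oil: Green glass oil bottle, 66 mm across, 190 mm high, standing at the right; a bystander. Origin at the centre of its underside.
Not all that is in view belongs to the job. Leave any blue or orange look-alike of the pot2 alone.

How it is judged:
At the end, for the whole second after the job is handed in: Every jar present is upright (0.12 rad) and at rest on the tin's floor (origin 39 to 49 mm above the tin's underside), axis within 66 mm of the tin's centre; one is within 12 mm of the centre (horizontal distance between any of pot1, pot2, pot3, pot4, pot5, pot6, pot7 and tin below 0.012 m and angle between each of pot1, pot2, pot3, pot4, pot5, pot6, pot7's own z axis and vertical below 0.12 rad and horizontal distance between each of pot1, pot2, pot3, pot4, pot5, pot6, pot7 and tin below 0.066 m and z of pot1 in the frame of tin between 0.039 and 0.049 m and linear speed of each of pot1, pot2, pot3, pot4, pot5, pot6, pot7 below 0.02 m/s and z of pot2 in the frame of tin between 0.039 and 0.049 m and z of pot3 in the frame of tin between 0.039 and 0.049 m and z of pot4 in the frame of tin between 0.039 and 0.049 m and z of pot5 in the frame of tin between 0.039 and 0.049 m and z of pot6 in the frame of tin between 0.039 and 0.049 m and z of pot7 in the frame of tin between 0.039 and 0.049 m); the robot touches nothing.
It fails at once if the mug is pushed away or knocked over (distance of mug from where it was at the start of the episode above 0.05 m or angle between mug's own z axis and vertical above 0.6 rad).
It fails at once if the bowl is pushed away or knocked over (distance of bowl from where it was at the start of the episode above 0.05 m or angle between bowl's own z axis and vertical above 0.6 rad).
It fails at once if the oil is pushed away or knocked over (distance of oil from where it was at the start of the episode above 0.05 m or angle between oil's own z axis and vertical above 0.6 rad).
Of pot2, pot3, pot4, pot5, pot6, pot7 only 4 to 6 are there at a start; the rules pass over those that are not, and their reading is None.
At some moment in a run one of pot3, pot4, pot5, pot6, pot7 may be knocked a few centimetres aside while the robot is not near it.
Once in a run the grip may slacken for a moment while it holds something.
It also fails if it takes over 210 s, if anything falls off the work surface, if the arm or the gripper's body presses on something with over 40 N, if the wrist force passes 120 N, or if a joint passes its speed limit or range.

## Working session

There is one attempt and no reset: what is moved stays moved. The work goes in short steps, Python scripts to look and compute and a tool call to move; the robot and the scene stay as the last step left them, time stands still between calls to the robot, and variables do not carry over. Pictures are saved under pics/ and viewed, about 12 in all and at most 16, crops included, and the job is handed in when it is done.

Besides the shell and the picture viewer there is one more tool, called after ">>>" as name(argument=value, ...), one argument or row to a line, values as JSON. play_rows: Moves the arm, as the interface text tells. Its arguments: {"type":"object","properties":{"plan":{"type":"array"}},"required":["plan"]}

```bash
ls; mkdir -p pics; cat > h.py <<'E'
import numpy as np, cv2
from plant import manip
def world(f,u,v,z=None,d=None):
    """pixel -> world; by depth d or on plane z"""
    R=np.array(f["rotation"]);
    if R.shape!=(3,3):
        from scipy.spatial.transform import Rotation
        R=Rotation.from_quat(np.roll(R,-1)).as_matrix()
    u=np.asarray(u,float);v=np.asarray(v,float)
    r=np.stack([(u-f["cx"])/f["fx"],-(v-f["cy"])/f["fy"],-np.ones_like(u)],-1)@R.T
    o=np.array(f["origin"])
    if z is not None: d=(z-o[2])/r[...,2]
    return o+r*np.asarray(d)[...,None]
def cloud(f):
    v,u=np.mgrid[0:400,0:640]
    return world(f,u,v,d=f["range_z"])
def save(f,n,crop=None,s=1):
    im=f["img"][...,::-1]
    if crop: im=im[crop[1]:crop[3],crop[0]:crop[2]]
    cv2.imwrite("pics/"+n,cv2.resize(im,None,fx=s,fy=s,interpolation=cv2.INTER_CUBIC))
E
python3 - <<'E'
from h import *
for n in("top","scene"):
    f=manip.grab_frame(n); save(f,n+"0.png")
    print(n,f["origin"],f["rotation"],f["fx"],f["fy"],f["cx"],f["cy"],[k for k in f],np.mean(f["range_z"]==0))
print(manip.state())
E
```

```text
pics
top [ 0.44175443 -0.03961938  1.47179599] [ 0.70837286  0.02964813 -0.03070473 -0.70454673] 457.9322342632853 457.9322342632853 322.4243495713187 201.99607203503035 ['img', 'range_z', 'fx', 'fy', 'cx', 'cy', 'origin', 'rotation'] 0.00397265625
scene [1.06608973 0.22819277 1.09736461] [0.50071301 0.12753041 0.22262209 0.82671754] 382.62978849788175 382.62978849788175 320.88738214290055 202.4845511877733 ['img', 'range_z', 'fx', 'fy', 'cx', 'cy', 'origin', 'rotation'] 0.0039765625
{'time': 0.1, 'joint_pos': array([-1.22098348e+00,  5.33010406e-02,  1.61416060e+00,  3.51117943e-06,
        1.47600587e+00, -1.18967987e-01]), 'joint_vel': array([-0.00071958, -0.00180273, -0.0034844 ,  0.00096481,  0.00112035,
       -0.00209043]), 'joint_efforts': array([ 9.28537656e-05, -3.94904137e+01, -3.71362460e+01, -1.29823088e-04,
        3.95258467e-03, -1.59152787e-06]), 'tool_pos': array([ 0.28219786, -0.55702902,  0.2301773 ]), 'tool_rot': array([-0.16356685, -0.68769634, -0.16488404,  0.68784656]), 'contact_force': array([-0.19369425, -0.170661  ,  0.38043433]), 'ft_torque': array([-0.00411708,  0.02059474, -0.01789345]), 'gripper_width': 0.9983302226494555}
```

View pics/top0.png

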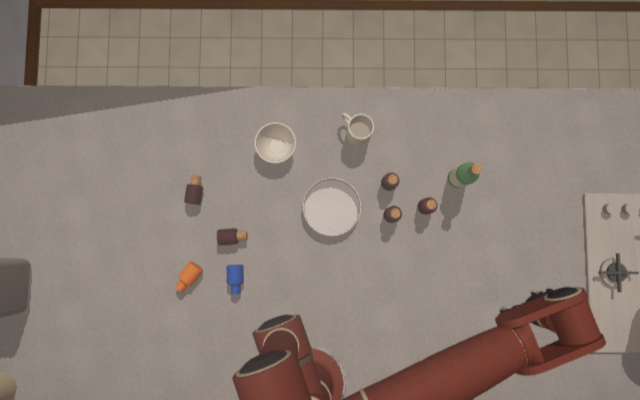

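View pics/scene0.png

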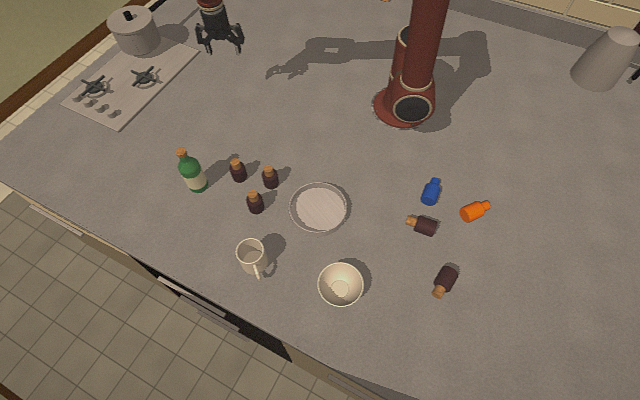

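The top view shows five dark jars. Two are fallen, at (194,190) and (231,237), and three stand, at (390,181), (393,214) and (428,206). The tin is at (331,209). The orange (189,277) and blue (235,278) jars are look-alikes, to be left alone. The scene view agrees: dark ones at (425,226), (446,281), (238,170), (270,177) and (256,202).

```bash
cat >> h.py <<'E'
def masks(f):
    h=cv2.cvtColor(f["img"],cv2.COLOR_RGB2HSV)
    H,S,V=[h[...,i].astype(int) for i in range(3)]
    cork=(H>=8)&(H<=20)&(S>90)&(S<205)&(V>90)
    dark=(V<75)
    return cork,dark
def blobs(m,amin):
    n,l,s,c=cv2.connectedComponentsWithStats(m.astype(np.uint8))
    return [(l==i,c[i],s[i,4]) for i in range(1,n) if s[i,4]>=amin]
def tool_R():
    from scipy.spatial.transform import Rotation
    return Rotation.from_quat(np.roll(manip.state()["tool_rot"],-1)).as_matrix()
E
python3 - <<'E'
from h import *
for n in("top","scene"):
    f=manip.grab_frame(n); P=cloud(f); cork,dark=masks(f)
    print(n)
    reg=(P[...,0]>.3)&(P[...,0]<.9)&(abs(P[...,1])<.6)&(P[...,2]<.12)&(P[...,2]>-.02)
    for nm,m,a in(("cork",cork,15),("dark",dark,60)):
        for b,c,s in blobs(m&reg,a):
            q=P[b]; top=np.percentile(q[:,2],90); t=q[q[:,2]>top-.006]
            print(nm,c.round(1),s,"top z",top.round(3),"mean",q.mean(0).round(4),"topmean",t.mean(0).round(4))
    # tin rim: points 0.028..0.042 high
    m=reg&(P[...,2]>.029)&(P[...,2]<.042)&(abs(P[...,0]-.45)<.12)&(abs(P[...,1]+.06)<.12)
    q=P[m][:,:2]
    if len(q)>20:
        A=np.c_[2*q,np.ones(len(q))]; s=np.linalg.lstsq(A,(q**2).sum(1),rcond=None)[0]
        print("tin fit",len(q),s[:2],np.sqrt(s[2]+s[:2]@s[:2]))
    print("tin guess", world(f,331,209,z=.004) if n=="top" else world(f,319,208,z=.004))
R=tool_R(); print(R.round(3))
f=manip.grab_frame("top"); save(f,"jars1.png",(170,150,460,300),2.7)
E
```

```text
top
cork [392.  179.1] 93 top z 0.093 mean [ 0.6317 -0.2534  0.086 ] topmean [ 0.633  -0.2539  0.0907]
cork [195.4 180.2] 78 top z 0.045 mean [0.6312 0.3593 0.039 ] topmean [0.6308 0.3596 0.0435]
cork [430.5 204.2] 100 top z 0.094 mean [ 0.5555 -0.3699  0.0845] topmean [ 0.5565 -0.3704  0.0913]
cork [394.8 213. ] 95 top z 0.094 mean [ 0.5282 -0.2611  0.0855] topmean [ 0.5289 -0.2612  0.0913]
cork [241.  235.2] 89 top z 0.043 mean [0.4591 0.2121 0.038 ] topmean [0.4596 0.2134 0.0405]
cork [189.1 274.6] 416 top z 0.052 mean [0.3366 0.3692 0.0422] topmean [0.3414 0.3692 0.0502]
tin fit 91 [ 0.55312426 -0.07017146] 0.0902316029813605
tin guess [ 0.54494904 -0.06915135  0.004     ]
scene
cork [235.  163.5] 98 top z 0.092 mean [ 0.5581 -0.3692  0.082 ] topmean [ 0.5579 -0.3709  0.0903]
cork [267.9 170.4] 98 top z 0.093 mean [ 0.5329 -0.2588  0.0834] topmean [ 0.5308 -0.2611  0.0908]
cork [252.6 195.8] 104 top z 0.093 mean [ 0.6357 -0.2509  0.0837] topmean [ 0.634  -0.2533  0.0905]
cork [463.5 218.4] 23 top z 0.018 mean [0.3657 0.3571 0.0096] topmean [0.3707 0.3613 0.018 ]
cork [411.  220.8
[... 226 characters left out ...]
  0.0393] topmean [ 0.5604 -0.3617  0.0602]
dark [271.  180.5] 185 top z 0.06 mean [ 0.5395 -0.2497  0.0392] topmean [ 0.5347 -0.2548  0.0597]
dark [256.2 205.5] 190 top z 0.061 mean [ 0.6421 -0.2417  0.0401] topmean [ 0.638  -0.2466  0.0597]
dark [426.8 220.3] 86 top z 0.052 mean [0.4476 0.2552 0.0471] topmean [0.4508 0.2555 0.0499]
dark [422.7 231.3] 79 top z 0.04 mean [0.4804 0.2576 0.032 ] topmean [0.4794 0.2565 0.0382]
dark [445.5 277.2] 296 top z 0.052 mean [0.5933 0.3648 0.0441] topmean [0.5897 0.364  0.0495]
tin fit 129 [ 0.55283623 -0.07074626] 0.08988707873327938
tin guess [ 0.54105188 -0.07028355  0.004     ]
[[-0.     0.452 -0.892]
 [ 0.001 -0.892 -0.452]
 [-1.    -0.001 -0.   ]]
```

View pics/jars1.png

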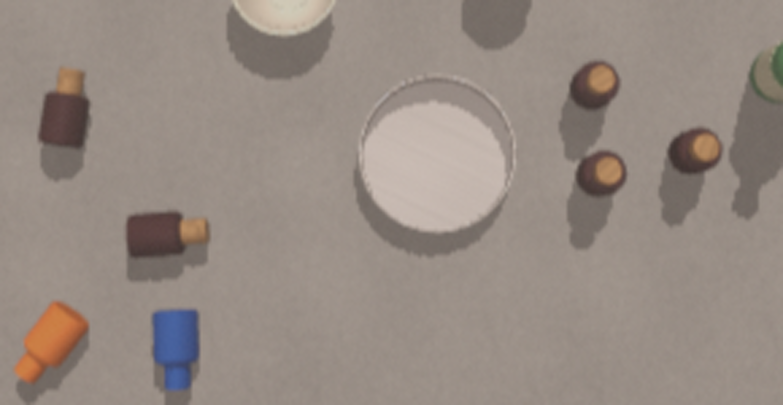

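The five dark jars (3 standing, 2 fallen) are confirmed. Blue and orange stay where they are. I'll hover over the nearest standing jar, C (0.530,-0.261), and refine with the wrist camera.

>>> play_rows(
  plan=[
    [0,-27,-62,0,-0.2],
    [0,-50,-120,0,-0.2],
    [0,-75,-175,0,-0.2],
    [0,-100,-232,0,-0.2],
    [0,-125,-290,0,-0.2],
    [10,-152,-345,0,-0.2],
    [20,-152,-355,0,-0.2],
    [20,-152,-355,0,-0.2],
  ],
)

```text
time: 1.25
tool_pos: [0.53, -0.261, 0.2098]
tool_rot: [-0.164, -0.687, -0.165, 0.688]
contact_force: [-0.4, 0.2, -0.6]
gripper_width: 0.599
```

```bash
cat >> h.py <<'E'
def standing(f,zlo=.075,zhi=.11):
    """cork tops seen in f: list of (pixel, world xy by ray onto the median top height)"""
    P=cloud(f); cork,_=masks(f); out=[]
    m=cork&(P[...,2]>zlo)&(P[...,2]<zhi)&(f["range_z"]>0)
    for b,c,s in blobs(m,15):
        q=P[b]; zt=np.percentile(q[:,2],85); t=b&(abs(P[...,2]-zt)<.006)
        v,u=np.nonzero(t); (cx,cy),r=cv2.minEnclosingCircle(np.c_[u,v].astype(np.float32))
        w=world(f,u.mean(),v.mean(),z=zt)
        w2=world(f,cx,cy,z=zt)
        out.append((np.round([u.mean(),v.mean()],1),t.sum(),w.round(4),w2.round(4)))
    return out
def delta(x,y,z,rot=None):
    s=manip.state(); d=tool_R().T@(np.array([x,y,z])-s["tool_pos"]); return (d*1000).round(1)
E
python3 - <<'E'
from h import *
s=manip.state(); print(s["time"],s["tool_pos"],s["gripper_width"],s["contact_force"])
for n in("wrist","top"):
    f=manip.grab_frame(n); print(n,f["origin"])
    for o in standing(f): print(*o)
    if n=="wrist": save(f,"w1.png")
E
```

```text
1.25 [ 0.53001473 -0.26099661  0.20978783] 0.5988015283835328 [-0.37704224  0.22296827 -0.63517086]
wrist [ 0.58885829 -0.23111776  0.35207791]
[375.5  63.9] 1378 [ 0.6315 -0.2525  0.0906] [ 0.6315 -0.2526  0.0906]
[318.7 193.5] 1071 [ 0.5289 -0.2595  0.0904] [ 0.5288 -0.2594  0.0904]
[455.7 224.4] 1015 [ 0.5558 -0.3683  0.0905] [ 0.556  -0.3679  0.0905]
top [ 0.44175443 -0.03961938  1.47179599]
[392.5 178.3] 63 [ 0.6331 -0.2536  0.0929] [ 0.6328 -0.2534  0.0929]
```

View pics/w1.png

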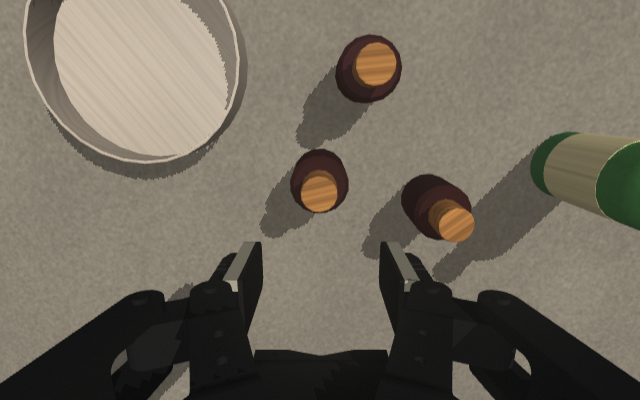

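>>> play_rows(
  plan=[
    [60,-1,0,0,-0.2],
    [120,-1,0,0,-0.2],
    [143,-1,0,0,-0.2],
    [143,-1,0,0,-0.2],
    [143,-1,0,0,1],
    [143,-1,0,0,1],
    [143,-1,0,0,1],
    [143,-1,0,0,1],
  ],
)

```text
time: 2.35
tool_pos: [0.5314, -0.2619, 0.0709]
tool_rot: [0.166, 0.689, 0.163, -0.687]
contact_force: [-1.2, -1.1, 6.9]
gripper_width: 0.328
```

```bash
python3 - <<'E'
from h import *
s=manip.state(); print(s["tool_pos"],s["gripper_width"],s["contact_force"])
f=manip.grab_frame("top")
# tin: rim edge by height band, plus floor centroid
P=cloud(f)
h=(P[...,2]>.025)&(P[...,2]<.045)&(abs(P[...,0]-.55)<.12)&(abs(P[...,1]+.07)<.11)
v,u=np.nonzero(h); e=cv2.minEnclosingCircle(np.c_[u,v].astype(np.float32)); print(e, world(f,*e[0],z=.035), world(f,332,207,z=.035))
E
```

```text
[ 0.5313571  -0.26191593  0.07085527] 0.3275582028542074 [-1.17575341 -1.12426254  6.88736415]
((331.5, 206.0), 29.12483024597168) [ 0.55224063 -0.07006562  0.035     ] [ 0.5490939  -0.07165029  0.035     ]
```

>>> play_rows(
  plan=[
    [-40,-1,0,0,1],
    [-100,-1,0,0,1],
    [-120,-40,-26,0,1],
    [-120,-80,-52,0,1],
    [-120,-120,-78,0,1],
    [-120,-159,-105,0,1],
    [-120,-159,-105,0,1],
    [-120,-159,-105,0,1],
  ],
)

```text
time: 3.4
tool_pos: [0.5515, -0.0714, 0.188]
tool_rot: [-0.165, -0.688, -0.164, 0.688]
contact_force: [-1.2, 1.0, -2.0]
gripper_width: 0.325
```

```bash
python3 - <<'E'
from h import *
s=manip.state(); print(s["tool_pos"],s["gripper_width"],s["contact_force"])
f=manip.grab_frame("wrist"); save(f,"w2.png"); P=cloud(f)
h=(P[...,2]>.029)&(P[...,2]<.040)&(abs(P[...,0]-.55)<.12)&(abs(P[...,1]+.07)<.12)
q=P[h][:,:2]; A=np.c_[2*q,np.ones(len(q))]
for k in range(3):
    x=np.linalg.lstsq(A,(q**2).sum(1),rcond=None)[0]; r=np.sqrt(x[2]+x[:2]@x[:2]); e=abs(np.hypot(*(q-x[:2]).T)-r); q=q[e<.004]; A=np.c_[2*q,np.ones(len(q))]
print("tin",x[:2],r,len(q))
cork,dark=masks(f); m=dark&(P[...,2]>.09)&(P[...,2]<.19)&(np.hypot(P[...,0]-.55,P[...,1]+.07)<.06)
for b,c,n in blobs(m,100): print(c,n,P[b].min(0),P[b].max(0))
E
```

```text
[ 0.55154916 -0.07143627  0.18800909] 0.3246693248761325 [-1.16826465  1.02946816 -2.00610525]
tin [ 0.55108341 -0.06857902] 0.08951107045158559 2388
[316.59322034 210.66148776] 4248 [ 0.53855395 -0.09156217  0.12076478] [ 0.5756039  -0.04392889  0.18999315]
```

View pics/w2.png

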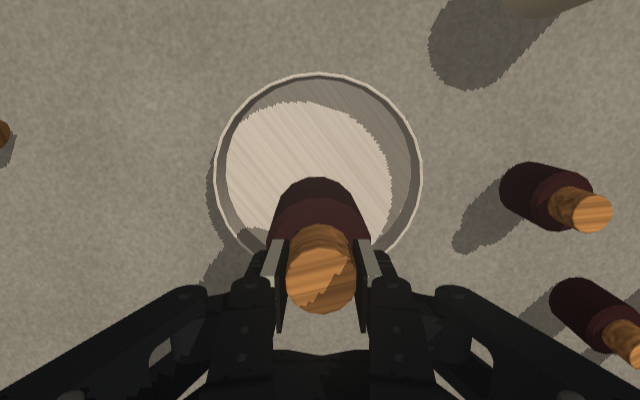

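>>> play_rows(
  plan=[
    [50,-1,0,0,1],
    [90,-1,0,0,1],
    [105,-1,0,0,1],
    [112,-1,0,0,1],
    [112,-1,0,0,1],
    [112,-1,0,0,-0.2],
    [112,-1,0,0,-0.2],
    [112,-1,0,0,-0.2],
  ],
)

```text
time: 4.45
tool_pos: [0.552, -0.0706, 0.0773]
tool_rot: [0.165, 0.688, 0.164, -0.687]
contact_force: [-0.1, -0.9, 0.4]
gripper_width: 0.598
```

>>> play_rows(
  plan=[
    [-40,0,0,0,-0.2],
    [-100,0,0,0,-0.2],
    [-112,25,55,0,-0.2],
    [-112,45,110,0,-0.2],
    [-112,45,110,0,-0.2],
  ],
)

```text
time: 5.08
tool_pos: [0.472, -0.1625, 0.189]
tool_rot: [0.163, 0.688, 0.162, -0.688]
contact_force: [0.4, -0.9, -0.1]
gripper_width: 0.598
```

```bash
python3 - <<'E'
from h import *
s=manip.state(); print(s["time"],s["tool_pos"],s["gripper_width"],s["contact_force"])
for n in("wrist","scene","top"):
    f=manip.grab_frame(n); print(n); save(f,n+"3.png")
    for o in standing(f): print(*o)
E
```

```text
5.075 [ 0.4719635  -0.16251399  0.1889787 ] 0.5984222064329667 [ 0.40273109 -0.8781567  -0.08892722]
wrist
[243.6  30.3] 1790 [ 0.5501 -0.0694  0.0946] [ 0.5498 -0.069   0.0946]
[555.2  47.4] 1654 [ 0.6312 -0.252   0.0906] [ 0.6312 -0.2522  0.0906]
[527.3  48.9] 21 [ 0.6243 -0.2385  0.0857] [ 0.6241 -0.2384  0.0857]
[620.7 223. ] 1187 [ 0.5552 -0.3674  0.0905] [ 0.5556 -0.3667  0.0905]
scene
[234.3 161.6] 57 [ 0.5582 -0.3695  0.0923] [ 0.5593 -0.3691  0.0923]
[251.9 193.9] 64 [ 0.6344 -0.2525  0.0922] [ 0.6344 -0.2534  0.0922]
[316.9 197. ] 65 [ 0.5544 -0.0688  0.0963] [ 0.5553 -0.0686  0.0963]
top
[392.8 178.2] 63 [ 0.6333 -0.2545  0.0934] [ 0.6333 -0.2538  0.0934]
[431.  203.6] 63 [ 0.5566 -0.3696  0.0931] [ 0.557  -0.37    0.0931]
[332.  204.7] 67 [ 0.5514 -0.0704  0.0962] [ 0.5516 -0.0701  0.0962]
```

View pics/wrist3.png

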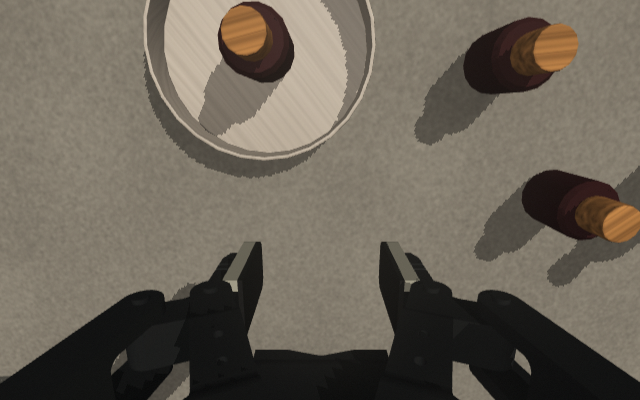

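The centre jar stands at about (0.552,-0.070). Next is jar A (0.633,-0.254).

>>> play_rows(
  plan=[
    [0,52,-34,0,-0.2],
    [0,104,-68,0,-0.2],
    [0,154,-102,0,-0.2],
    [0,154,-102,0,-0.2],
    [60,154,-102,0,-0.2],
    [105,154,-102,0,-0.2],
    [114,154,-102,0,-0.2],
    [114,154,-102,0,-0.2],
  ],
)

```text
time: 6.22
tool_pos: [0.6345, -0.2509, 0.075]
tool_rot: [0.165, 0.688, 0.165, -0.688]
contact_force: [0.2, -0.1, 0.2]
gripper_width: 0.6
```

>>> play_rows(
  plan=[
    [0,0,0,0,1],
    [0,0,0,0,1],
    [0,0,0,0,1],
    [0,0,0,0,1],
    [-20,0,0,0,1],
    [-70,0,0,0,1],
    [-115,0,0,0,1],
    [-115,0,0,0,1],
  ],
)

```text
time: 7.22
tool_pos: [0.637, -0.2533, 0.197]
tool_rot: [0.167, 0.691, 0.161, -0.685]
contact_force: [-0.3, -0.9, -1.3]
gripper_width: 0.316
```

```bash
python3 - <<'E'
from h import *
s=manip.state(); print(s["time"],s["tool_pos"],s["gripper_width"],s["contact_force"])
f=manip.grab_frame("top"); P=cloud(f); h=cv2.cvtColor(f["img"],cv2.COLOR_RGB2HSV)
g=(h[...,0]>40)&(h[...,0]<85)&(h[...,1]>80)&(P[...,2]>.1)
print("oil",P[g].mean(0),P[g].max(0))
import math
T=np.array([.552,-.070])
for a in(72,162,252,342):
    p=T+.057*np.array([math.cos(math.radians(a)),math.sin(math.radians(a))]); print(a,p.round(4),delta(*p,s["tool_pos"][2]))
E
```

```text
7.225 [ 0.63696241 -0.25327148  0.19703065] 0.3158512480175568 [-0.26879231 -0.88133971 -1.34233122]
oil [ 0.65836515 -0.45989328  0.13976595] [ 0.65836515 -0.45989328  0.13976595]
72 [ 0.5696 -0.0158] [  -4.9 -240.8  -48.2]
162 [ 0.4978 -0.0524] [  -5.2 -240.6   32.4]
252 [ 0.5344 -0.1242] [  -4.7 -160.    32.2]
342 [ 0.6062 -0.0876] [  -4.5 -160.2  -48.4]
```

```bash
python3 - <<'E'
from h import *
s=manip.state(); print(s["time"],s["tool_pos"],s["gripper_width"],s["contact_force"],s["joint_vel"].round(3))
f=manip.grab_frame("wrist"); save(f,"w4.png")
E
```

```text
7.275 [ 0.63540634 -0.25245189  0.19320183] 0.318490900398442 [ 0.1482949  -0.10937716 -2.12124324] [-0.     0.045  0.068 -0.     0.     0.001]
```

View pics/w4.png

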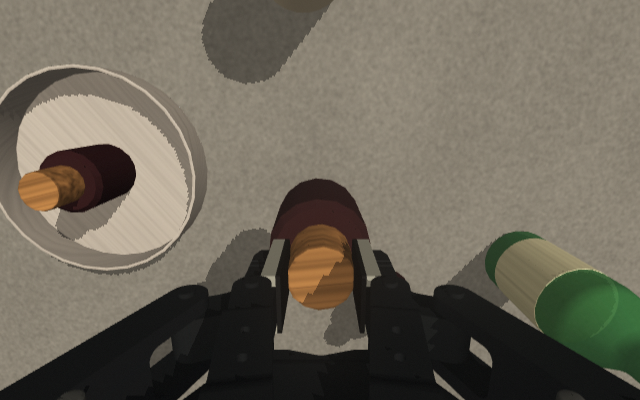

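>>> play_rows(
  plan=[
    [0,-50,-15,0,1],
    [0,-105,-32,0,1],
    [0,-159,-49,0,1],
    [0,-159,-49,0,1],
    [50,-159,-49,0,1],
    [90,-159,-49,0,1],
    [108,-159,-49,0,1],
    [111,-159,-49,0,1],
  ],
)

```text
time: 8.32
tool_pos: [0.6068, -0.0878, 0.081]
tool_rot: [-0.163, -0.688, -0.165, 0.688]
contact_force: [-6.5, 4.9, 22.0]
gripper_width: 0.315
```

>>> play_rows(
  plan=[
    [0,0,0,0,1],
    [0,0,0,0,-0.2],
    [0,0,0,0,-0.2],
    [0,0,0,0,-0.2],
    [-60,0,0,0,-0.2],
    [-114,0,0,0,-0.2],
    [-114,45,35,0,-0.2],
    [-114,90,70,0,-0.2],
  ],
)

```text
time: 9.32
tool_pos: [0.5845, -0.2006, 0.1936]
tool_rot: [0.165, 0.688, 0.164, -0.687]
contact_force: [0.0, -0.4, -0.7]
gripper_width: 0.596
```

```bash
python3 - <<'E'
from h import *
s=manip.state(); print(s["time"],s["tool_pos"],s["gripper_width"],s["contact_force"])
for n in("wrist","scene","top"):
    f=manip.grab_frame(n); print(n)
    for o in standing(f): print(*o)
s=manip.state();print(s["tool_pos"])
E
```

```text
9.325 [ 0.58454483 -0.20060916  0.19364665] 0.5964593899159443 [ 0.02139608 -0.40106813 -0.69303999]
wrist
[184.2 107.4] 1503 [ 0.6008 -0.0892  0.0945] [ 0.6011 -0.0893  0.0945]
[132.  159.8] 1376 [ 0.551  -0.0695  0.0944] [ 0.5516 -0.0696  0.0944]
scene
[234.3 161.7] 59 [ 0.5584 -0.3695  0.092 ] [ 0.5592 -0.3692  0.092 ]
[316.8 196.6] 61 [ 0.5531 -0.0697  0.0957] [ 0.5541 -0.0685  0.0957]
[303.2 206.8] 68 [ 0.6034 -0.0892  0.0961] [ 0.6039 -0.0884  0.0961]
top
[338.7 188.3] 64 [ 0.6013 -0.0903  0.0975] [ 0.6012 -0.0899  0.0975]
[431.1 203.6] 67 [ 0.5566 -0.3698  0.0927] [ 0.5565 -0.3695  0.0927]
[332. 205.] 59 [ 0.5505 -0.0702  0.0972] [ 0.5513 -0.07    0.0972]
[ 0.58350677 -0.20188003  0.19206889]
```

>>> play_rows(
  plan=[
    [0,30,20,0.18,-0.2],
    [0,60,42,0.36,-0.2],
    [0,90,65,0.54,-0.2],
    [0,120,85,0.72,-0.2],
    [0,137.5,100,0.9,-0.2],
    [0,137.5,100,0.9,-0.2],
    [0,137.5,100,0.9,-0.2],
  ],
)

```text
time: 10.35
tool_pos: [0.5575, -0.366, 0.1919]
tool_rot: [0.15, -0.691, 0.15, 0.691]
contact_force: [0.2, 0.2, -0.7]
gripper_width: 0.596
```

```bash
python3 - <<'E'
from h import *
s=manip.state(); print(s["time"],s["tool_pos"],s["gripper_width"],s["joint_pos"].round(2)); print(tool_R().round(3))
f=manip.grab_frame("wrist"); save(f,"w5.png")
for n in("wrist","top"):
    f=manip.grab_frame(n); print(n)
    for o in standing(f): print(*o)
print(delta(.5567,-.3697,.075))
E
```

```text
10.35 [ 0.55752347 -0.36601482  0.19193229] 0.5963036218146223 [-0.69  0.18  1.55  0.    1.42  1.31]
[[-0.    -0.415 -0.91 ]
 [ 0.001 -0.91   0.415]
 [-1.    -0.001  0.001]]
wrist
[327.  198.4] 1220 [ 0.5561 -0.37    0.0904] [ 0.5561 -0.37    0.0904]
[  5.1 353.4] 331 [ 0.5468 -0.0773  0.0942] [ 0.5496 -0.0753  0.0942]
[ 22.6 329.9] 15 [ 0.5548 -0.0837  0.0773] [ 0.5553 -0.0834  0.0773]
top
[338.6 188.2] 63 [ 0.6015 -0.0901  0.0972] [ 0.601  -0.0897  0.0972]
[331.9 204.9] 63 [ 0.5507 -0.0699  0.0982] [ 0.5507 -0.0692  0.0982]
[117.3   3.7  -0.7]
```

View pics/w5.png

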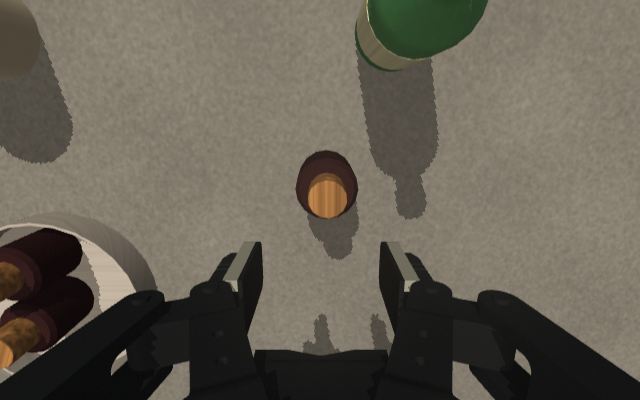

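Jar B is at (327,198), with the oil bottle clear of the fingers at (420,30). I'll descend and grip.

>>> play_rows(
  plan=[
    [50,3.5,0,0,-0.2],
    [100,3.5,0,0,-0.2],
    [116,3.5,0,0,-0.2],
    [116,3.5,0,0,-0.2],
    [116,3.5,0,0,1],
    [116,3.5,0,0,1],
    [116,3.5,0,0,1],
    [116,3.5,0,0,1],
  ],
)

```text
time: 11.5
tool_pos: [0.5575, -0.3717, 0.0798]
tool_rot: [-0.15, 0.693, -0.152, -0.689]
contact_force: [-0.1, 2.4, 6.4]
gripper_width: 0.315
```

>>> play_rows(
  plan=[
    [-20,0,0,0,1],
    [-70,0,0,0,1],
    [-115,0,0,0,1],
    [-115,0,0,0,1],
    [-115,0,0,0,1],
  ],
)

```text
time: 12.12
tool_pos: [0.5551, -0.3702, 0.1907]
tool_rot: [0.151, -0.69, 0.151, 0.691]
contact_force: [-0.5, 1.1, -5.3]
gripper_width: 0.318
```

```bash
python3 - <<'E'
from h import *
import math
s=manip.state(); print(s["time"],s["tool_pos"],s["gripper_width"],s["contact_force"])
T=np.array([.552,-.070])
for a in(72,162,252,342):
    p=T+.057*np.array([math.cos(math.radians(a)),math.sin(math.radians(a))]); print(a,p.round(4),delta(*p,s["tool_pos"][2]))
E
```

```text
12.125 [ 0.55505884 -0.37023017  0.19066043] 0.3179559790056118 [-0.50246552  1.07044759 -5.25731132]
72 [ 0.5696 -0.0158] [ 3.000e-01 -3.281e+02  1.349e+02]
162 [ 0.4978 -0.0524] [   0.3 -264.8  184.9]
252 [ 0.5344 -0.1242] [ 2.000e-01 -2.148e+02  1.216e+02]
342 [ 0.6062 -0.0876] [ 2.000e-01 -2.781e+02  7.170e+01]
```

>>> play_rows(
  plan=[
    [0,-40,28,0,1],
    [0,-90,63,0,1],
    [0,-140,98,0,1],
    [0,-190,133,0,1],
    [0,-240,168,0,1],
    [0,-265,185,0,1],
    [0,-265,185,0,1],
    [0,-265,185,0,1],
  ],
)

```text
time: 13.12
tool_pos: [0.4975, -0.0527, 0.1897]
tool_rot: [0.151, -0.69, 0.151, 0.692]
contact_force: [-0.1, 0.5, -3.5]
gripper_width: 0.314
```

>>> play_rows(
  plan=[
    [50,0,0,0,1],
    [90,0,0,0,1],
    [103,0,0,0,1],
    [108,0,0,0,1],
    [108,0,0,0,1],
    [108,0,0,0,-0.2],
    [108,0,0,0,-0.2],
    [108,0,0,0,-0.2],
  ],
)

```text
time: 14.12
tool_pos: [0.4988, -0.0526, 0.084]
tool_rot: [-0.151, 0.691, -0.151, -0.69]
contact_force: [0.4, 0.0, 1.1]
gripper_width: 0.601
```

>>> play_rows(
  plan=[
    [-20,0,0,0,-0.2],
    [-70,0,0,0,-0.2],
    [-110,0,0,0,-0.2],
    [-110,-50,30,0,-0.2],
    [-110,-100,60,0,-0.2],
    [-110,-150,90,0,-0.2],
    [-110,-150,90,0,-0.2],
  ],
)

```text
time: 15.0
tool_pos: [0.4785, 0.1246, 0.1935]
tool_rot: [-0.149, 0.691, -0.149, -0.691]
contact_force: [0.7, -0.2, 0.3]
gripper_width: 0.596
```

```bash
python3 - <<'E'
from h import *
s=manip.state(); print(s["time"],s["tool_pos"],s["gripper_width"],s["contact_force"]); print(tool_R().round(3))
for n in("scene","top"):
    f=manip.grab_frame(n); print(n)
    for o in standing(f): print(*o)
    P=cloud(f); cork,dark=masks(f)
    reg=(P[...,0]>.38)&(P[...,0]<.75)&(P[...,1]>.15)&(P[...,1]<.5)&(P[...,2]<.06)&(P[...,2]>.005)
    for nm,m in(("cork",cork),("jar",None)):
        if m is None:
            h=cv2.cvtColor(f["img"],cv2.COLOR_RGB2HSV); m=(P[...,2]>.012)&~((h[...,1]>205)|((h[...,0]>100)&(h[...,0]<130)&(h[...,1]>120)))
        for b,c,k in blobs(m&reg,20):
            q=P[b]; v,u=np.nonzero(b); r=cv2.minAreaRect(np.c_[q[:,0],q[:,1]].astype(np.float32)*1000)
            print(nm,c.round(1),k,q.mean(0).round(4),q[:,2].max().round(3),np.round(r[0],1),np.round(r[1],1),round(r[2],1))
E
```

```text
15.0 [0.47854708 0.12455516 0.19353411] 0.5959745334486126 [ 0.74138609 -0.16259385  0.29900012]
[[ 0.    -0.412 -0.911]
 [ 0.001 -0.911  0.412]
 [-1.    -0.001 -0.   ]]
scene
[329.8 186. ] 63 [ 0.5012 -0.052   0.0958] [ 0.5018 -0.0524  0.0958]
[317.  196.7] 63 [ 0.5534 -0.069   0.0963] [ 0.5544 -0.0684  0.0963]
[303.1 206.9] 68 [ 0.6038 -0.0892  0.0962] [ 0.6039 -0.0884  0.0962]
cork [411.  220.8] 92 [0.4657 0.2128 0.0369] 0.047 [462.8 212.5] [31.5 30.3] 5.5
cork [438.3 291.2] 135 [0.6378 0.3612 0.035 ] 0.044 [635.  361.6] [28.4 33.4] 80.6
jar [421.7 224.7] 433 [0.4661 0.2468 0.0418] 0.055 [460.5 241.7] [50.9 90.5] 6.5
jar [443.7 281. ] 535 [0.6053 0.3642 0.0423] 0.055 [605.5 365.2] [51.5 92.9] 82.6
jar [359.  286.7] 96 [0.7313 0.1588 0.0419] 0.058 [726.8 159. ] [47.6 20.2] 7.5
top
[338.5 188.4] 65 [ 0.6009 -0.0896  0.0975] [ 0.6014 -0.0898  0.0975]
[331.6 204.8] 55 [ 0.5509 -0.069   0.0976] [ 0.5504 -0.0687  0.0976]
[325.9 221.9] 54 [ 0.4996 -0.0522  0.0973] [ 0.4992 -0.0524  0.0973]
cork [195.3 180.3] 78 [0.6309 0.3594 0.039 ] 0.055 [630.8 361. ] [25.6 29.7] 84.0
jar [259.4 148.6] 76 [0.7332 0.1593 0.0398] 0.06 [728.3 160.9] [43.3 21.2] 1.7
jar [193.8 190.4] 417 [0.5985 0.3623 0.0429] 0.057 [604.5 366. ] [52.2 89.2] 83.9
```

>>> play_rows(
  plan=[
    [0,-15,12,-0.18,-0.2],
    [0,-30,24,-0.36,-0.2],
    [0,-45,36,-0.54,-0.2],
    [0,-60,45,-0.72,-0.2],
    [0,-67.5,48.5,-0.9,-0.2],
    [0,-67.5,48.5,-1.08,-0.2],
    [0,-67.5,48.5,-1.26,-0.2],
    [0,-67.5,48.5,-1.44,-0.2],
  ],
)

```text
time: 16.1
tool_pos: [0.4641, 0.2013, 0.1933]
tool_rot: [-0.343, -0.618, -0.343, 0.619]
contact_force: [0.3, -0.0, -0.7]
gripper_width: 0.603
```

>>> play_rows(
  plan=[
    [0,0,0,-0.18,-0.2],
    [0,0,0,-0.36,-0.2],
    [0,0,0,-0.54,-0.2],
    [0,0,0,-0.67,-0.2],
    [0,0,0,-0.67,-0.2],
  ],
)

```text
time: 16.73
tool_pos: [0.464, 0.2015, 0.1933]
tool_rot: [0.525, 0.473, 0.525, -0.473]
contact_force: [-0.3, 0.7, -0.1]
gripper_width: 0.601
```

```bash
cat >> h.py <<'E'
def fallen(f,cx,cy,zmin=.012):
    P=cloud(f); h=cv2.cvtColor(f["img"],cv2.COLOR_RGB2HSV)
    m=(P[...,2]>zmin)&(P[...,2]<.062)&(np.hypot(P[...,0]-cx,P[...,1]-cy)<.09)&~((h[...,1]>205)|((h[...,0]>100)&(h[...,0]<130)&(h[...,1]>120)))
    cork,_=masks(f)
    for nm,mm in(("jar",m),("cork",m&cork)):
        for b,c,k in blobs(mm,60):
            q=P[b]; r=cv2.minAreaRect(q[:,:2].astype(np.float32)*1000)
            print(nm,c.round(1),k,q.mean(0).round(4),q[:,2].max().round(3),np.round(r[0],1),np.round(r[1],1),round(r[2],1))
E
python3 - <<'E'
from h import *
s=manip.state(); print(s["time"],s["tool_pos"],s["gripper_width"],s["joint_pos"].round(2)); print(tool_R().round(3))
for n in("wrist","scene"):
    f=manip.grab_frame(n); print(n,f["origin"]); fallen(f,.46,.242)
    if n=="wrist": save(f,"w6.png")
E
```

```text
16.725 [0.46402478 0.20154366 0.19331846] 0.6014433828546567 [ 0.26 -0.21  1.93 -0.    1.43  0.16]
[[ 0.     0.995  0.104]
 [-0.     0.104 -0.995]
 [-1.     0.     0.   ]]
wrist [0.45713257 0.26715647 0.33569657]
jar [316.4 125.5] 5462 [0.4557 0.2505 0.0446] 0.053 [456.2 243.3] [51.1 89.8] 4.8
cork [316.7 169.2] 995 [0.4595 0.2138 0.0378] 0.049 [458.9 213.9] [28.7 30. ] 6.7
scene [1.06608973 0.22819277 1.09736461]
jar [421.7 224.7] 431 [0.466  0.2466 0.0416] 0.055 [461.6 241.5] [48.5 89.8] 6.1
cork [410.9 220.7] 95 [0.4655 0.2126 0.0367] 0.051 [462.8 212.8] [30.3 31.2] 2.7
```

View pics/w6.png

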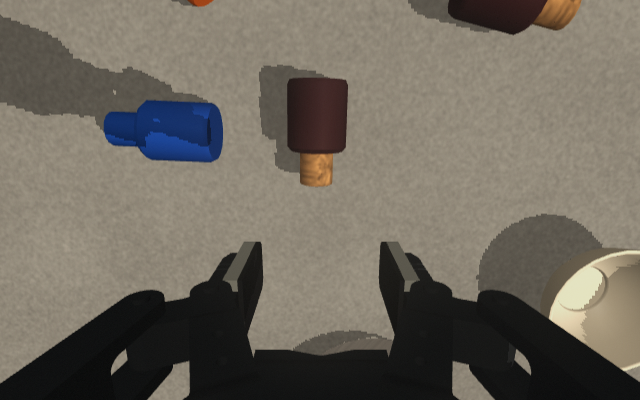

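Jar D's cork is at (317,169) with its body above it, aligned with the tool. The blue decoy (165,130) is clear of the fingers. I'll descend to grip the cork near its end.

>>> play_rows(
  plan=[
    [60,-2,-4,0,-0.2],
    [120,-2,-4,0,-0.2],
    [160,-2,-4,0,-0.2],
    [178,-2,-4,0,-0.2],
    [181,-2,-4,0,-0.2],
    [181,-2,-4,0,-0.2],
  ],
)

```text
time: 17.58
tool_pos: [0.4626, 0.2071, 0.0141]
tool_rot: [0.527, 0.473, 0.526, -0.471]
contact_force: [-0.1, -0.3, 0.9]
gripper_width: 0.594
```

>>> play_rows(
  plan=[
    [0,0,0,0,1],
    [0,0,0,0,1],
    [0,0,0,0,1],
    [0,0,0,0,1],
  ],
)

```text
time: 18.08
tool_pos: [0.4624, 0.207, 0.0143]
tool_rot: [0.527, 0.473, 0.526, -0.471]
contact_force: [-1.6, -0.7, 7.0]
gripper_width: 0.327
```

```bash
python3 - <<'E'
from h import *
import math
s=manip.state(); print(s["time"],s["tool_pos"],s["gripper_width"],s["contact_force"])
f=manip.grab_frame("wrist"); fallen(f,.46,.242); save(f,"w7.png")
for t in(15,30,45,60,70,80,90):
    r=math.radians(t); print(t,"-a->tool z:",round(80-(80*math.cos(r)-26*math.sin(r)),1)," up:",round(80*math.sin(r)+26*math.cos(r)-26,1))
E
```

```text
18.075 [0.4624375  0.20704152 0.01430895] 0.3265413050609488 [-1.58895119 -0.72479734  7.00794991]
jar [317.9 176.5] 34740 [0.457  0.2486 0.0458] 0.062 [457.9 241.9] [55.9 93.2] 7.5
jar [192.7 287. ] 67 [0.4219 0.2148 0.0606] 0.062 [421.3 214.7] [9.  1.4] 8.3
jar [218.7 298.7] 192 [0.4296 0.2107 0.0592] 0.062 [428.9 210.5] [7.5 1.8] 9.1
jar [422.3 298.4] 182 [0.4935 0.2176 0.0592] 0.062 [494.  217.6] [7.5 1.6] 2.6
cork [320.3 270.6] 4208 [0.4616 0.213  0.0378] 0.048 [461.3 214. ] [29.  30.2] 6.8
15 -a->tool z: 9.5  up: 19.8
30 -a->tool z: 23.7  up: 36.5
45 -a->tool z: 41.8  up: 49.0
60 -a->tool z: 62.5  up: 56.3
70 -a->tool z: 77.1  up: 58.1
80 -a->tool z: 91.7  up: 57.3
90 -a->tool z: 106.0  up: 54.0
```

View pics/w7.png

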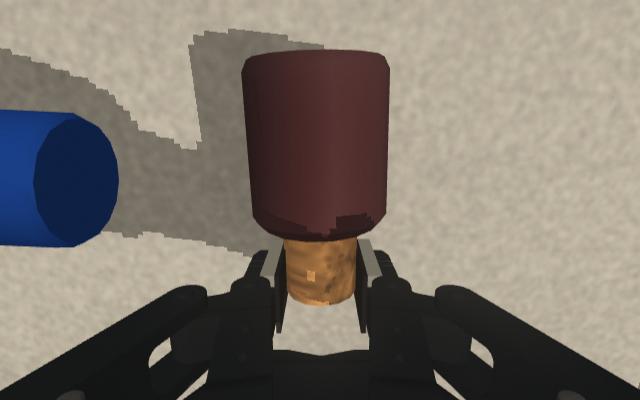

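>>> play_rows(
  plan=[
    [-20,0,-9.5,0,1],
    [-36,0,-23,0,1],
    [-48,0,-41,0,1],
    [-55,0,-62,0,1],
    [-57,0,-77,0,1],
    [-57,0,-77,0,1],
  ],
)

```text
time: 18.88
tool_pos: [0.4524, 0.2843, 0.0692]
tool_rot: [0.527, 0.472, 0.527, -0.472]
contact_force: [0.3, 0.6, -1.9]
gripper_width: 0.326
```

```bash
python3 - <<'E'
from h import *
s=manip.state(); print(s["time"],s["tool_pos"],s["gripper_width"],s["contact_force"])
f=manip.grab_frame("scene"); g=manip.grab_frame("wrist")
a=f["img"][130:280,330:530,::-1]; b=g["img"][...,::-1]
cv2.imwrite("pics/c8.png",np.hstack([cv2.resize(a,(400,300)),cv2.resize(b,(400,300))]))
E
```

```text
18.875 [0.45236134 0.28433535 0.06924929] 0.3264341458882894 [ 0.32584555  0.59366574 -1.87552793]
```

View pics/c8.png

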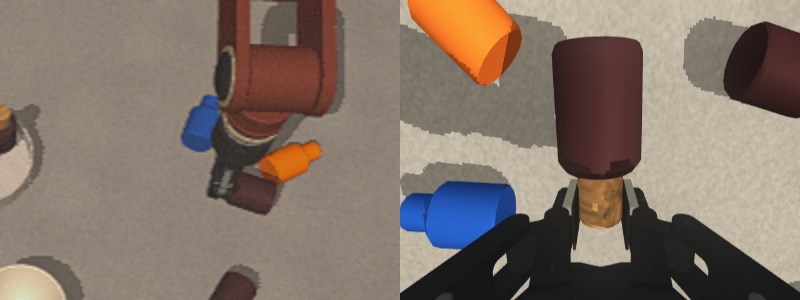

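The image shows jar D still horizontal: the pads hold the cork too firmly for it to pivot. I'll move to free space and relax the grip in small steps so that gravity swings the heavy end down.

>>> play_rows(
  plan=[
    [-20,0,30,0,1],
    [-20,0,60,0,1],
    [-20,0,75,0,1],
    [-20,0,75,0,0.6],
    [-20,0,75,0,0.5],
    [-20,0,75,0,0.45],
    [-20,0,75,0,0.45],
  ],
)

```text
time: 19.85
tool_pos: [0.4606, 0.2092, 0.0892]
tool_rot: [0.526, 0.472, 0.527, -0.472]
contact_force: [-0.1, -0.8, -2.2]
gripper_width: 0.328
```

```bash
cat > held.py <<'E'
from h import *
s=manip.state(); p=s["tool_pos"]; print(s["time"],p,s["gripper_width"],s["contact_force"].round(1))
R=tool_R()
f=manip.grab_frame("wrist"); P=cloud(f)
h=cv2.cvtColor(f["img"],cv2.COLOR_RGB2HSV).astype(int)
m=(h[...,2]<120)&((h[...,0]<12)|(h[...,0]>165))&(h[...,1]>60)&(np.hypot(P[...,0]-p[0],P[...,1]-p[1])<.12)&(P[...,2]>.006)
for b,c,k in blobs(m,300)[:4]:
    q=(P[b]-p)@R  # tool frame
    print(c.round(0),k,"tool min",np.percentile(q,2,0).round(3),"max",np.percentile(q,98,0).round(3),"zworld",np.percentile(P[b][:,2],[2,98]).round(3))
E
python3 held.py
```

```text
19.85 [0.46064356 0.2092321  0.08919477] 0.3281192934240025 [-0.1 -0.8 -2.2]
[317. 140.] 25254 tool min [-0.036 -0.024 -0.081] max [-0.018  0.022 -0.025] zworld [0.107 0.126]
```

>>> play_rows(
  plan=[
    [0,0,0,0,0.4],
    [0,0,0,0,0.4],
  ],
)

```text
time: 20.15
tool_pos: [0.4608, 0.2088, 0.0893]
tool_rot: [0.526, 0.472, 0.526, -0.472]
contact_force: [-0.7, -0.0, -2.5]
gripper_width: 0.329
```

```bash
python3 held.py
```

```text
20.15 [0.46079151 0.2087973  0.089333  ] 0.3293707886238962 [-0.7 -0.  -2.5]
[317. 140.] 25249 tool min [-0.036 -0.024 -0.081] max [-0.018  0.022 -0.025] zworld [0.107 0.126]
```

>>> play_rows(
  plan=[
    [0,0,0,0,0.37],
    [0,0,0,0,0.37],
  ],
)

```text
time: 20.45
tool_pos: [0.4608, 0.2087, 0.0893]
tool_rot: [0.526, 0.472, 0.526, -0.472]
contact_force: [0.0, -0.7, -3.0]
gripper_width: 0.328
```

```bash
python3 held.py
```

```text
20.45 [0.4608062  0.20867228 0.08933282] 0.32755948608733204 [ 0.  -0.7 -3. ]
[317. 141.] 25252 tool min [-0.036 -0.024 -0.081] max [-0.018  0.022 -0.025] zworld [0.107 0.126]
```

>>> play_rows(
  plan=[
    [12,0,0,0,0.37],
    [12,0,0,0,0.35],
    [12,0,0,0,0.35],
  ],
)

```text
time: 20.88
tool_pos: [0.4605, 0.2086, 0.0769]
tool_rot: [0.526, 0.472, 0.526, -0.473]
contact_force: [0.4, -0.3, -3.1]
gripper_width: 0.326
```

```bash
python3 held.py
```

```text
20.875 [0.46050623 0.20862197 0.07685716] 0.32600974318743814 [ 0.4 -0.3 -3.1]
[317. 140.] 25255 tool min [-0.036 -0.024 -0.081] max [-0.018  0.022 -0.025] zworld [0.095 0.113]
```

>>> play_rows(
  plan=[
    [0,0,0,0,0.335],
    [0,0,0,0,0.335],
  ],
)

```text
time: 21.18
tool_pos: [0.461, 0.2087, 0.0776]
tool_rot: [0.526, 0.472, 0.526, -0.472]
contact_force: [0.5, 0.5, -2.2]
gripper_width: 0.336
```

```bash
python3 held.py
```

```text
21.175 [0.46097181 0.20874967 0.07756588] 0.33645017725659604 [ 0.5  0.5 -2.2]
[317. 140.] 25238 tool min [-0.036 -0.024 -0.081] max [-0.018  0.022 -0.025] zworld [0.095 0.114]
```

>>> play_rows(
  plan=[
    [0,0,0,0,0.325],
    [0,0,0,0,0.325],
  ],
)

```text
time: 21.48
tool_pos: [0.4608, 0.2087, 0.0773]
tool_rot: [0.526, 0.472, 0.526, -0.472]
contact_force: [0.3, 0.4, -2.2]
gripper_width: 0.337
```

```bash
python3 held.py
```

```text
21.475 [0.46079585 0.20870648 0.0773275 ] 0.33716064000702733 [ 0.3  0.4 -2.2]
[317. 140.] 25185 tool min [-0.036 -0.024 -0.081] max [-0.018  0.022 -0.025] zworld [0.095 0.114]
```

>>> play_rows(
  plan=[
    [0,0,0,0,0.315],
    [0,0,0,0,0.315],
  ],
)

```text
time: 21.78
tool_pos: [0.4608, 0.2087, 0.0773]
tool_rot: [0.526, 0.472, 0.526, -0.472]
contact_force: [-0.0, 0.4, -4.3]
gripper_width: 0.347
```

```bash
python3 held.py
```

```text
21.775 [0.46081371 0.20871632 0.07731636] 0.34700344854979714 [-0.   0.4 -4.3]
[321. 165.] 12854 tool min [-0.011 -0.023 -0.069] max [ 0.031  0.023 -0.013] zworld [0.047 0.088]
```

The jar is swinging down. I'll let it settle.

>>> play_rows(
  plan=[
    [0,0,0,0,0.315],
    [0,0,0,0,0.315],
    [0,0,0,0,1],
    [0,0,0,0,1],
  ],
)

```text
time: 22.32
tool_pos: [0.4608, 0.2087, 0.0773]
tool_rot: [0.526, 0.472, 0.526, -0.472]
contact_force: [0.3, 0.4, -3.0]
gripper_width: 0.327
```

```bash
python3 held.py; python3 - <<'E'
from h import *
f=manip.grab_frame("scene"); g=manip.grab_frame("wrist")
a=f["img"][130:280,330:530,::-1]; b=g["img"][...,::-1]
cv2.imwrite("pics/c9.png",np.hstack([cv2.resize(a,(400,300)),cv2.resize(b,(400,300))]))
E
```

```text
22.325 [0.46079082 0.20872736 0.07729281] 0.32726495060089406 [ 0.3  0.4 -3. ]
[321. 177.] 10393 tool min [-0.004 -0.023 -0.059] max [ 0.042  0.024 -0.01 ] zworld [0.036 0.082]
```

View pics/c9.png

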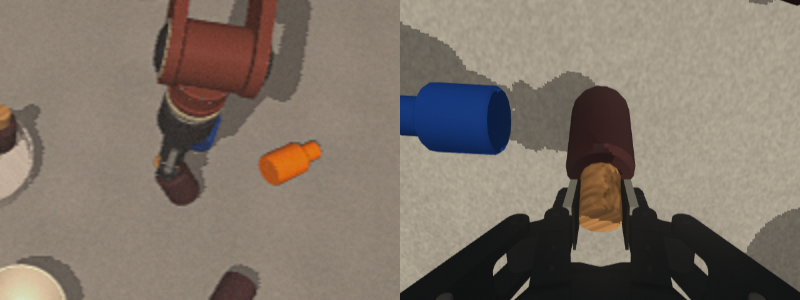

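>>> play_rows(
  plan=[
    [-6,0,0,0,1],
    [-6,0,0,0,0.315],
    [-6,0,0,0,0.313],
    [-6,0,0,0,0.31],
    [-6,0,0,0,0.31],
    [-6,0,0,0,0.31],
  ],
)

```text
time: 23.22
tool_pos: [0.4607, 0.2087, 0.0832]
tool_rot: [0.526, 0.472, 0.526, -0.472]
contact_force: [-0.2, -0.4, -2.3]
gripper_width: 0.347
```

```bash
python3 held.py
```

```text
23.225 [0.46070698 0.20865648 0.08319901] 0.34718353666898216 [-0.2 -0.4 -2.3]
[321. 187.] 8574 tool min [ 0.    -0.023 -0.05 ] max [ 0.049  0.024 -0.008] zworld [0.034 0.083]
```

>>> play_rows(
  plan=[
    [0,0,0,0,0.305],
    [0,0,0,0,0.305],
    [0,0,0,0,0.3],
    [0,0,0,0,0.3],
    [0,0,0,0,0.3],
    [0,0,0,0,0.3],
    [0,0,0,0,0.3],
  ],
)

```text
time: 24.15
tool_pos: [0.461, 0.2088, 0.0835]
tool_rot: [0.526, 0.472, 0.526, -0.472]
contact_force: [-0.9, -0.2, -0.2]
gripper_width: 0.347
```

```bash
python3 held.py
```

```text
24.15 [0.46095633 0.20875362 0.08351349] 0.34706072158983287 [-0.9 -0.2 -0.2]
[321. 224.] 3827 tool min [ 0.022 -0.021 -0.013] max [0.074 0.02  0.014] zworld [0.01  0.062]
```

```bash
python3 - <<'E'
from h import *
for n in("wrist","scene","top"):
    f=manip.grab_frame(n); print(n)
    for o in standing(f): print(*o)
E
```

```text
wrist
[320.4 249.8] 58 [0.4607 0.2109 0.0785] [0.4603 0.2103 0.0785]
[325.  257.2] 24 [0.4627 0.2109 0.0862] [0.4629 0.2109 0.0862]
[308.8 257.2] 19 [0.4557 0.2095 0.0846] [0.4556 0.2093 0.0846]
[320.  289.7] 3072 [0.462  0.1974 0.0904] [0.4619 0.1985 0.0904]
scene
[329.8 185.9] 64 [ 0.5011 -0.052   0.096 ] [ 0.5013 -0.0519  0.096 ]
[317.  196.8] 65 [ 0.5533 -0.0689  0.0956] [ 0.5541 -0.0686  0.0956]
[303.1 206.8] 64 [ 0.6034 -0.0895  0.096 ] [ 0.6036 -0.0888  0.096 ]
[406.5 209.4] 37 [0.4666 0.188  0.0908] [0.4662 0.1894 0.0908]
top
[338.7 188.2] 67 [ 0.6015 -0.0902  0.0965] [ 0.6013 -0.0897  0.0965]
[331.9 204.7] 57 [ 0.5513 -0.07    0.0974] [ 0.5511 -0.0697  0.0974]
[326.1 222. ] 63 [ 0.4992 -0.0527  0.0972] [ 0.4989 -0.0533  0.0972]
```

Jar D now stands upright on the counter, cork top at 0.090. I'll open, centre on the cork and regrip.

>>> play_rows(
  plan=[
    [0,0,0,0,-0.2],
    [0,0,0,0,-0.2],
    [0,0,0,0,-0.2],
    [-30,0,0,0,-0.2],
    [-60,0,0,0,-0.2],
    [-60,0,12,0,-0.2],
    [-60,0,12,0,-0.2],
    [-60,0,12,0,-0.2],
  ],
)

```text
time: 25.35
tool_pos: [0.4612, 0.1964, 0.1417]
tool_rot: [0.526, 0.472, 0.527, -0.473]
contact_force: [-0.2, 0.5, -0.6]
gripper_width: 0.601
```

```bash
python3 - <<'E'
from h import *
s=manip.state(); print(s["time"],s["tool_pos"],s["gripper_width"])
for n in("wrist","scene"):
    f=manip.grab_frame(n); print(n)
    for o in standing(f): print(*o)
for a in[(.4620,.1960)]: print(delta(*a,.078))
E
```

```text
25.35 [0.46115849 0.19638153 0.14165646] 0.601240750723573
wrist
[322.6 220.7] 1808 [0.4622 0.1972 0.0905] [0.4621 0.1973 0.0905]
scene
[329.8 186. ] 61 [ 0.5012 -0.052   0.096 ] [ 0.5011 -0.0518  0.096 ]
[317.  196.7] 64 [ 0.5534 -0.0688  0.096 ] [ 0.5543 -0.0684  0.096 ]
[303.1 207. ] 69 [ 0.6039 -0.0892  0.0957] [ 0.6037 -0.0885  0.0957]
[407.9 211.2] 48 [0.4707 0.1937 0.0913] [0.466  0.194  0.0913]
[64.   0.7  0.7]
```

>>> play_rows(
  plan=[
    [40,2,0,0,-0.2],
    [62,2,0,0,-0.2],
    [62,2,0,0,-0.2],
    [62,2,0,0,1],
    [62,2,0,0,1],
    [62,2,0,0,1],
    [62,2,0,0,1],
  ],
)

```text
time: 26.32
tool_pos: [0.4649, 0.1973, 0.0827]
tool_rot: [0.527, 0.473, 0.526, -0.472]
contact_force: [-3.0, -0.7, 6.0]
gripper_width: 0.314
```

>>> play_rows(
  plan=[
    [-20,0,0,0,1],
    [-70,0,0,0,1],
    [-115,0,0,0,1],
    [-115,0,0,0,1],
    [-115,0,0,0,1],
  ],
)

```text
time: 26.95
tool_pos: [0.4631, 0.1967, 0.1944]
tool_rot: [0.526, 0.472, 0.527, -0.473]
contact_force: [-0.1, 0.4, -3.5]
gripper_width: 0.313
```

```bash
python3 held.py; python3 - <<'E'
from h import *
s=manip.state()
print(delta(.5696,-.0158,s["tool_pos"][2]), delta(.5344,-.1242,s["tool_pos"][2]))
E
```

```text
26.95 [0.46314373 0.19670901 0.19442739] 0.31310874548618645 [-0.1  0.4 -3.5]
[317. 206.] 4009 tool min [ 0.021 -0.024 -0.024] max [ 0.073  0.021 -0.001] zworld [0.122 0.173]
[-2.000e-01  8.340e+01  2.227e+02] [1.000e-01 3.680e+01 3.266e+02]
```

>>> play_rows(
  plan=[
    [0,15,40,0,1],
    [0,34,90,0,1],
    [0,53,140,0,1],
    [0,71,190,0,1],
    [0,83.5,222.5,0,1],
    [0,83.5,222.5,0,1],
    [0,83.5,222.5,0,1],
  ],
)

```text
time: 27.88
tool_pos: [0.5698, -0.0147, 0.1939]
tool_rot: [0.525, 0.472, 0.528, -0.473]
contact_force: [0.6, -0.2, -3.0]
gripper_width: 0.311
```

>>> play_rows(
  plan=[
    [50,0,0,0,1],
    [90,0,0,0,1],
    [103,0,0,0,1],
    [108,0,0,0,1],
    [108,0,0,0,1],
    [108,0,0,0,-0.2],
    [108,0,0,0,-0.2],
    [108,0,0,0,-0.2],
  ],
)

```text
time: 28.88
tool_pos: [0.5718, -0.0154, 0.0894]
tool_rot: [0.527, 0.473, 0.526, -0.472]
contact_force: [0.4, -0.1, 0.2]
gripper_width: 0.601
```

>>> play_rows(
  plan=[
    [-20,0,0,0,-0.2],
    [-70,0,0,0,-0.2],
    [-110,0,0,0,-0.2],
    [-110,0,-50,0,-0.2],
    [-110,0,-100,0,-0.2],
    [-110,0,-150,0,-0.2],
    [-110,0,-200,0,-0.2],
    [-110,0,-240,0,-0.2],
  ],
)

```text
time: 29.88
tool_pos: [0.5452, 0.2254, 0.2004]
tool_rot: [0.527, 0.473, 0.526, -0.471]
contact_force: [0.4, -0.3, -0.1]
gripper_width: 0.597
```

```bash
python3 - <<'E'
from h import *
s=manip.state(); print(s["time"],s["tool_pos"],s["gripper_width"],s["joint_pos"].round(2)); print(tool_R().round(3))
for n in("scene","top"):
    f=manip.grab_frame(n); print(n)
    for o in standing(f): print(*o)
    fallen(f,.605,.365)
E
```

```text
29.875 [0.54521283 0.22535876 0.20035951] 0.5972313684535705 [ 0.27 -0.01  1.73  0.    1.42  0.16]
[[ 0.002  0.994  0.109]
 [ 0.001  0.109 -0.994]
 [-1.     0.002 -0.   ]]
scene
[329.7 186.1] 62 [ 0.5018 -0.052   0.0963] [ 0.5027 -0.0508  0.0963]
[316.9 196.6] 60 [ 0.5533 -0.0693  0.0961] [ 0.5543 -0.0684  0.0961]
[303.2 206.7] 65 [ 0.6034 -0.0892  0.0968] [ 0.6042 -0.0882  0.0968]
[328.9 208.8] 67 [ 0.5743 -0.0175  0.0965] [ 0.5751 -0.0177  0.0965]
jar [443.7 281. ] 538 [0.6054 0.3641 0.0422] 0.056 [605.4 365.1] [51.2 92.6] 82.0
cork [438.2 291.2] 135 [0.6379 0.3612 0.0353] 0.043 [635.3 361.7] [28.7 32.5] 81.3
top
[338.7 188.3] 71 [ 0.6015 -0.0904  0.0961] [ 0.6013 -0.0897  0.0961]
[314.9 197.8] 66 [ 0.5722 -0.0185  0.0966] [ 0.5718 -0.0181  0.0966]
[331.9 204.7] 60 [ 0.5514 -0.07    0.0968] [ 0.5513 -0.0699  0.0968]
[325.9 222. ] 63 [ 0.4992 -0.0522  0.0967] [ 0.4992 -0.0524  0.0967]
```

Jar D stands in its ring slot. Now fallen jar E: axis angle -8°, cork towards +x.

>>> play_rows(
  plan=[
    [0,20,-24,-0.18,-0.2],
    [0,40,-46,-0.36,-0.2],
    [0,60,-70,-0.54,-0.2],
    [0,80,-93,-0.72,-0.2],
    [0,100,-115,-0.9,-0.2],
    [0,107,-124,-1.08,-0.2],
    [0,107,-124,-1.26,-0.2],
    [0,107,-124,-1.33,-0.2],
  ],
)

```text
time: 30.98
tool_pos: [0.639, 0.3574, 0.1996]
tool_rot: [0.706, 0.046, 0.705, -0.046]
contact_force: [-0.7, -0.8, 0.1]
gripper_width: 0.604
```

```bash
python3 - <<'E'
from h import *
f=manip.grab_frame("wrist"); f=manip.grab_frame("wrist"); fallen(f,.605,.365); save(f,"w10.png")
s=manip.state(); print(s["time"],s["tool_pos"],s["gripper_width"],s["joint_pos"].round(2)); print(tool_R().round(3))
print(delta(.6406,.36,.014))
E
```

```text
jar [326.5 131.8] 5152 [0.5965 0.3684 0.0446] 0.053 [603.8 367.7] [51.  90.1] 82.1
cork [326.4 174.1] 975 [0.6332 0.3637 0.0378] 0.048 [632.9 364.1] [28.5 29.8] 82.1
31.075 [0.63887828 0.35737582 0.19954787] 0.5948375305128155 [ 0.41  0.32  1.37 -0.    1.46 -1.03]
[[ 0.001  0.133  0.991]
 [ 0.     0.991 -0.133]
 [-1.     0.     0.001]]
[185.5   2.8   1.2]
```

View pics/w10.png

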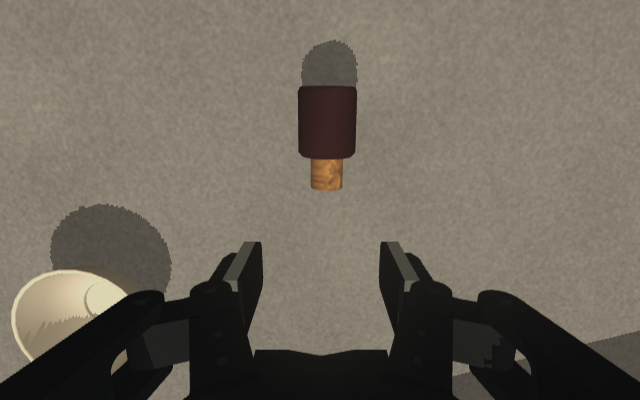

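Jar E, with its cork at (326,174), is aligned with the tool. I'll descend and grip.

>>> play_rows(
  plan=[
    [60,4.5,1.5,0,-0.2],
    [120,4.5,1.5,0,-0.2],
    [160,4.5,1.5,0,-0.2],
    [180,4.5,1.5,0,-0.2],
    [185,4.5,1.5,0,-0.2],
    [185,4.5,1.5,0,0.2],
    [185,4.5,1.5,0,1],
    [185,4.5,1.5,0,1],
  ],
)

```text
time: 32.08
tool_pos: [0.6421, 0.363, 0.0162]
tool_rot: [0.707, 0.048, 0.704, -0.046]
contact_force: [0.6, -0.0, 4.0]
gripper_width: 0.322
```

>>> play_rows(
  plan=[
    [0,0,0,0,1],
    [0,0,0,0,1],
    [-20,0,0,0,1],
    [-50,0,0,0,1],
    [-70,0,0,0,1],
    [-70,0,0,0,1],
    [-70,0,0,0,1],
  ],
)

```text
time: 32.95
tool_pos: [0.6395, 0.3621, 0.082]
tool_rot: [0.705, 0.047, 0.706, -0.047]
contact_force: [-0.7, 0.0, -2.5]
gripper_width: 0.322
```

```bash
python3 held.py
```

```text
32.95 [0.63947038 0.36213854 0.08203798] 0.322456397634711 [-0.7  0.  -2.5]
[320. 133.] 24882 tool min [-0.035 -0.023 -0.083] max [-0.016  0.023 -0.027] zworld [0.098 0.117]
```

>>> play_rows(
  plan=[
    [0,0,0,0,0.35],
    [0,0,0,0,0.33],
    [0,0,0,0,0.325],
    [0,0,0,0,0.32],
    [0,0,0,0,0.315],
    [0,0,0,0,0.315],
  ],
)

```text
time: 33.75
tool_pos: [0.6402, 0.3624, 0.0831]
tool_rot: [0.705, 0.047, 0.706, -0.047]
contact_force: [0.1, -0.0, -3.7]
gripper_width: 0.343
```

```bash
python3 held.py
```

```text
33.75 [0.64015504 0.36242649 0.08309522] 0.3434307726200296 [ 0.1 -0.  -3.7]
[321. 204.] 5239 tool min [ 0.012 -0.022 -0.03 ] max [ 0.064  0.023 -0.003] zworld [0.019 0.071]
```

>>> play_rows(
  plan=[
    [0,0,0,0,0.313],
    [0,0,0,0,0.313],
    [0,0,0,0,0.31],
  ],
)

```text
time: 34.17
tool_pos: [0.6403, 0.3625, 0.0833]
tool_rot: [0.706, 0.047, 0.706, -0.047]
contact_force: [-0.3, 0.2, -2.7]
gripper_width: 0.35
```

```bash
python3 held.py
```

```text
34.175 [0.6402508  0.36246914 0.08328921] 0.34996458540656905 [-0.3  0.2 -2.7]
[321. 214.] 3810 tool min [ 0.015 -0.021 -0.02 ] max [0.068 0.021 0.   ] zworld [0.016 0.069]
```

>>> play_rows(
  plan=[
    [0,0,0,0,0.31],
    [0,0,0,0,0.31],
    [4,0,0,0,0.31],
    [7,0,0,0,0.31],
    [9,0,0,0,0.305],
    [9,0,0,0,0.3],
  ],
)

```text
time: 34.98
tool_pos: [0.6412, 0.3626, 0.0755]
tool_rot: [0.706, 0.047, 0.705, -0.047]
contact_force: [0.9, -0.5, 1.3]
gripper_width: 0.353
```

```bash
python3 held.py
```

```text
34.975 [0.64123001 0.36264056 0.07549287] 0.3528939204467233 [ 0.9 -0.5  1.3]
[320. 214.] 3964 tool min [ 0.014 -0.021 -0.021] max [0.065 0.021 0.001] zworld [0.01  0.061]
```

>>> play_rows(
  plan=[
    [0,0,0,0,0.2],
    [0,0,0,0,-0.2],
    [0,0,0,0,-0.2],
    [0,0,0,0,-0.2],
    [-30,0,0,0,-0.2],
    [-65,0,0,0,-0.2],
    [-65,0,0,0,-0.2],
    [-65,0,0,0,-0.2],
  ],
)

```text
time: 36.02
tool_pos: [0.64, 0.3623, 0.1387]
tool_rot: [0.705, 0.047, 0.706, -0.047]
contact_force: [0.1, -0.0, -0.3]
gripper_width: 0.601
```

```bash
python3 - <<'E'
from h import *
f=manip.grab_frame("wrist")
for o in standing(f): print(*o)
s=manip.state(); print(s["time"],s["tool_pos"],s["gripper_width"])
b=standing(f)[0][2]; print(delta(b[0]+.0015,b[1]-.0015,.080))
E
```

```text
[320.7 232.7] 1769 [0.6459 0.3619 0.0906] [0.6453 0.362  0.0906]
36.075 [0.63949784 0.36210684 0.13764232] 0.6024244242609144
[57.6 -0.6  8.2]
```

>>> play_rows(
  plan=[
    [0,0,8,0,-0.2],
    [35,0,8,0,-0.2],
    [57,0,8,0,-0.2],
    [57,0,8,0,-0.2],
    [57,0,8,0,1],
    [57,0,8,0,1],
    [57,0,8,0,1],
    [57,0,8,0,1],
  ],
)

```text
time: 37.08
tool_pos: [0.6491, 0.3617, 0.0839]
tool_rot: [0.706, 0.047, 0.705, -0.047]
contact_force: [0.1, -0.3, 1.5]
gripper_width: 0.313
```

>>> play_rows(
  plan=[
    [-20,0,0,0,1],
    [-70,0,0,0,1],
    [-115,0,0,0,1],
    [-115,0,0,0,1],
    [-115,0,0,0,1],
  ],
)

```text
time: 37.7
tool_pos: [0.6475, 0.3612, 0.1965]
tool_rot: [0.705, 0.047, 0.706, -0.047]
contact_force: [-1.2, -0.7, -3.7]
gripper_width: 0.309
```

```bash
python3 held.py; python3 - <<'E'
from h import *
s=manip.state()
print(delta(.5344,-.1242,s["tool_pos"][2]))
f=manip.grab_frame("top"); 
for o in standing(f): print(*o)
E
```

```text
37.7 [0.64754797 0.36120272 0.19653037] 0.30881392609627123 [-1.2 -0.7 -3.7]
[320. 201.] 4093 tool min [ 0.023 -0.023 -0.028] max [ 0.073  0.023 -0.001] zworld [0.123 0.174]
[   1.2 -495.8  -47.3]
[338.5 188.4] 68 [ 0.6011 -0.0896  0.0965] [ 0.601  -0.0897  0.0965]
[314.7 197.9] 58 [ 0.5715 -0.0181  0.0977] [ 0.5712 -0.018   0.0977]
[332.  204.9] 60 [ 0.5507 -0.0701  0.0978] [ 0.551  -0.0696  0.0978]
[326. 222.] 65 [ 0.4993 -0.0523  0.096 ] [ 0.4987 -0.053   0.096 ]
```

>>> play_rows(
  plan=[
    [-10,-30,-3,0.1,1],
    [-18,-80,-8,0.25,1],
    [-18,-133,-13,0.4,1],
    [-18,-186,-18,0.55,1],
    [-18,-239,-23,0.7,1],
    [-18,-292,-28,0.85,1],
    [-18,-345,-33,1.0,1],
    [-18,-398,-38,1.15,1],
  ],
)

```text
time: 38.8
tool_pos: [0.5561, -0.0294, 0.213]
tool_rot: [0.564, 0.424, 0.567, -0.425]
contact_force: [0.6, -0.3, -2.2]
gripper_width: 0.31
```

```bash
python3 held.py; python3 - <<'E'
from h import *
print(delta(.5344,-.1242,.2135),tool_R().round(3)[:2])
E
```

```text
38.8 [ 0.55612071 -0.02939831  0.21300744] 0.30969624064008483 [ 0.6 -0.3 -2.2]
[326. 193.] 5350 tool min [ 0.023 -0.023 -0.032] max [0.179 0.04  0.002] zworld [0.034 0.19 ]
[259. 178.] 1809 tool min [ 0.148 -0.084 -0.021] max [ 0.2   -0.036  0.025] zworld [0.013 0.065]
[  0.  -44.   80.1] [[-0.006  0.962  0.272]
 [-0.005  0.272 -0.962]]
```

>>> play_rows(
  plan=[
    [0,-22,40,0,1],
    [0,-44,80,0,1],
    [0,-44,80,0,1],
    [0,-44,80,0,1],
    [40,-44,80,0,1],
    [80,-44,80,0,1],
    [100,-44,80,0,1],
    [100,-44,80,0,1],
  ],
)

```text
time: 39.85
tool_pos: [0.5369, -0.1157, 0.1129]
tool_rot: [0.565, 0.422, 0.569, -0.423]
contact_force: [-0.0, 0.0, -2.3]
gripper_width: 0.312
```

>>> play_rows(
  plan=[
    [10,0,0,0,1],
    [20,0,0,0,1],
    [26,0,0,0,1],
    [26,0,0,0,1],
    [26,0,0,0,0.2],
    [26,0,0,0,-0.2],
    [26,0,0,0,-0.2],
    [26,0,0,0,-0.2],
  ],
)

```text
time: 40.85
tool_pos: [0.5387, -0.1174, 0.0897]
tool_rot: [0.567, 0.423, 0.566, -0.423]
contact_force: [-0.2, 0.6, -0.1]
gripper_width: 0.598
```

>>> play_rows(
  plan=[
    [-20,0,0,0,-0.2],
    [-70,0,0,0,-0.2],
    [-110,0,0,0,-0.2],
    [-120,0,50,0,-0.2],
    [-120,0,100,0,-0.2],
    [-120,0,150,0,-0.2],
    [-120,0,150,0,-0.2],
    [-120,0,150,0,-0.2],
  ],
)

```text
time: 41.85
tool_pos: [0.581, -0.2608, 0.2102]
tool_rot: [0.567, 0.423, 0.566, -0.423]
contact_force: [0.7, -0.1, 0.5]
gripper_width: 0.6
```

```bash
python3 - <<'E'
from h import *
s=manip.state(); print(s["time"],s["tool_pos"],s["gripper_width"],s["contact_force"])
I=[]
for n in("wrist","scene","top"):
    f=manip.grab_frame(n); print(n); I.append(f["img"][...,::-1])
    for o in standing(f): print(*o, "r",round(float(np.hypot(*(o[2][:2]-[.552,-.070]))),4))
cv2.imwrite("pics/end.png",np.hstack([cv2.resize(I[2][150:260,250:400],(400,293)),cv2.resize(I[1][100:320,200:500],(400,293))]))
E
```

```text
41.85 [ 0.58101236 -0.26081235  0.21017261] 0.6002357151893498 [ 0.66016246 -0.12375876  0.52578138]
wrist
[324.2   0.5] 17 [ 0.5452 -0.1298  0.0876] [ 0.545  -0.1296  0.0876] r 0.0602
scene
[304.9 187.2] 66 [ 0.54   -0.1183  0.0954] [ 0.541  -0.1175  0.0954] r 0.0498
[329.8 186. ] 65 [ 0.5012 -0.0519  0.0958] [ 0.5012 -0.0519  0.0958] r 0.0539
[317. 197.] 65 [ 0.5544 -0.0684  0.0964] [ 0.5545 -0.0683  0.0964] r 0.0029
[303.1 206.7] 64 [ 0.6034 -0.0894  0.0963] [ 0.6029 -0.0901  0.0963] r 0.0549
[328.9 208.6] 64 [ 0.5737 -0.0179  0.0963] [ 0.5738 -0.0178  0.0963] r 0.0564
top
[338.6 188.3] 69 [ 0.6012 -0.0899  0.0963] [ 0.6015 -0.0899  0.0963] r 0.0531
[314.7 198.1] 61 [ 0.5712 -0.0179  0.0967] [ 0.5714 -0.0178  0.0967] r 0.0555
[331.3 204.7] 66 [ 0.5513 -0.0682  0.0966] [ 0.5516 -0.0682  0.0966] r 0.0019
[348.3 209.3] 64 [ 0.5378 -0.1194  0.0974] [ 0.5376 -0.1188  0.0974] r 0.0514
[326.  221.9] 61 [ 0.4994 -0.0524  0.0962] [ 0.4992 -0.0524  0.0962] r 0.0555
```

View pics/end.png

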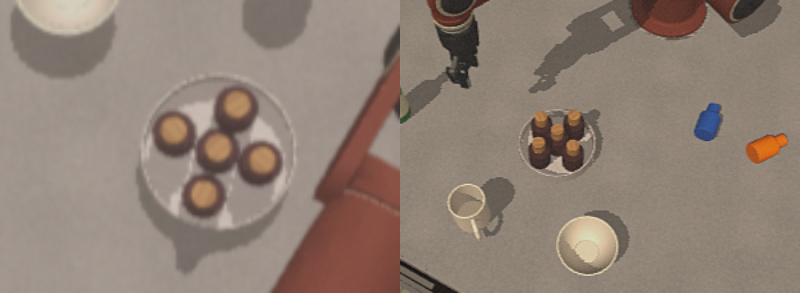

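All five jars stand in the tin. The centre jar is about 2 mm off centre, the ring jars are 51–56 mm out, and the cork tops are level. I'm handing in.

```bash
python3 -c "
from plant import manip
print(manip.job_done())"
```

```text
the job is handed in; nothing more can be done
None
```

All five jars that were present (three standing, two fallen) are in the tin, upright, and I handed the job in at about 42 s. I stood each fallen jar up by gripping its cork and easing the grip until the heavy end swung down, then regripped it and placed it. My first try, tipping it up in an arc against the counter, failed because the pads held the cork too firmly.

**Last checks:**
- **Positions (top view):** the centre jar is about 2 mm off the tin's centre and the four ring jars are 51–56 mm out.
- **Upright and on the floor:** all cork tops were level within 2 mm, at 95–97 mm. That agrees with jars on the tin floor and matches the calibration offset.
- **Robot and surroundings:** the gripper was open and clear of everything. In the last picture the mug, the bowl and the two look-alikes (blue and orange) appeared unmoved. The oil bottle was only partly in that view; the arm never went near it.

**Disagreements:**
- The three cameras differed by about 2 mm.
- The last jar landed about 8 mm short of its target, touched the centre jar and pushed it about 2 mm, still within the limits.
- One ring jar met the tin with about 22 N while I was setting it down.

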